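# Clear the holding jig, load the keyed module and slide the clamp home

## Task

The holding jig is obstructed: a small bottle stands in the way of its slide clamp and a green half shell lies in its nest. First move both into the shallow tray, the bottle standing upright, then lay the notched grey module flat in the nest with its cut-out corner at the jig's corner block, and finally slide the clamp fully home over the module. Do not knock the bottle over, and leave the screwdriver and the cutters where they lie.

Things in the scene. Friction and masses are not known exactly. Their poses are not given: they have to be found in the camera images.
- jig: Fixed holding jig: aluminium plate 12 mm thick, x -64 to +210 mm, y -55 to +55 mm in this frame, with a nest of low steel corner locators and a slide clamp at its +x end. Origin on the worktop below the nest's centre; +x runs along the nest's long side to the clamp. Two rails, 12 mm above the plate, centred at y = -48 and +48 mm, x = 64 to 208 mm.
- jig_nest (a point): Centre of the nest's floor (the plate's top, 12 mm above the worktop); axes as the jig's. The nest is open above, inside 96 mm (x) by 60 mm (y); its locators stand 11 mm above the floor, the upper 4 mm sloping at 45 degrees as a lead-in. Both long sides have no wall between x = -25 and +25 mm, for fingers.
- jig_key (a point): Where module_notch lies when the module is seated: x +38, y +20 mm from the nest's centre, 15 mm above its floor, at the steel corner block (the key) that fills the nest's +x +y corner from x = 34.5 and y = 15.5 mm outward, 11 mm high with the same lead-in.
- clamp_knob (a point): Centre of the clamp's upright black knob, 26 mm (jig x) by 16 mm (jig y), 35 mm tall, on a grey crossbar (42 x 106 mm, top 52.5 mm above the worktop). A steel tongue 32 mm wide, 8 mm thick reaches towards the nest: tip 62 mm from the knob's centre, underside 44.5 mm above the worktop. Pinch the knob across its 16 mm or push it. Axes as the jig's.
- clamp (a joint): Travel of the slide clamp in m along the jig's -x direction: 0 = fully open (away from the nest), 0.090 = fully home against its stop, with the tongue 14 mm over the module's end. Friction about 2 N, no spring; it stays where it is left.
- tray: Fixed shallow white plastic tray, 240 mm (its x) by 150 mm (its y), 22 mm high, walls and floor 4 mm thick. Origin on the worktop at the tray's centre. It stands to the robot's left or right of the jig, with the module on the other side. Beyond the right-hand place stands a 0.21 m tall power supply, its nearest corner at x = 0.52, y = -0.42 m from the robot's base.
- bottle_center (a point): Centre (half-way up) of the small clear bottle with a white screw cap, standing upright on the jig's plate between nest and clamp tongue: round body 42 mm across and 74 mm tall, cap 26 mm across, 90 mm tall in all (this point is 45 mm above its foot). z points up along the bottle.
- shell_center (a point): Centre of the green moulded half housing lying open side up in the nest: 27 mm (its x) by 74 mm (its y) by 13 mm high, this point 6.5 mm above its underside. Long side roughly along the nest. Take it across its 27 mm.
- module_center (a point): Centre of the grey control module: a flat grey plastic box 90 mm (its x) by 54 mm (its y) by 30 mm high, about 0.16 kg, lying flat, with a 14 x 14 mm notch through its full height at its +x +y corner and a thin aluminium plate on its top. This point is 15 mm above its underside. Seated properly, its axes are those of the jig. Take it across its 54 mm.
- module_notch (a point): Centre of the module's notch, x = +38, y = +20 mm from the module's centre, half-way up.
- screwdriver: Loose screwdriver with an orange handle, 164 mm long, 20 mm thick, lying beside the module, about 78 mm from its centre line. Its y axis is its length, the handle towards +y. Origin under its middle. To be left alone.
- cutters: Loose side cutters with red handles, 132 x 49 x 11 mm, lying on the other side of the module, about 88 mm from its centre line. Its x axis is its length. Origin under its middle. To be left alone.

How it is judged (in metres and radians):
On the way, in this order (a step that is already met when the one before it is completed fails the run):
1. bottle and half shell are both in the tray, the bottle upright (x of bottle_center in the frame of tray between -0.114 and 0.114 m and y of bottle_center in the frame of tray between -0.069 and 0.069 m and z of bottle_center in the frame of tray below 0.06 m and angle between bottle_center's own z axis and vertical below 0.15 rad and x of shell_center in the frame of tray between -0.114 and 0.114 m and y of shell_center in the frame of tray between -0.069 and 0.069 m and z of shell_center in the frame of tray below 0.03 m), for 0.2 s.
2. the module lies flat in the nest, its notch at the corner block (horizontal distance between module_center and jig_nest below 0.007 m and horizontal distance between module_notch and jig_key below 0.012 m and z of module_center in the frame of jig_nest between 0.01 and 0.0185 m and angle between module_center's own z axis and vertical below 0.08 rad), for 0.2 s.
3. the clamp is slid fully home (value of joint clamp above 0.085 m), for 0.2 s.
At the end, for the whole second after the job is handed in: In the tray: bottle upright (0.15 rad), half shell, both down on its floor. Module flat in the nest (within 7 mm of its centre, 10 to 18.5 mm over its floor, tilt under 0.08 rad), notch within 12 mm of the key point. Clamp home (over 85 of 90 mm) (all of step 1 and all of step 2 and value of joint clamp above 0.085 m); the robot touches nothing.
It fails at once if the bottle is knocked over (tilted over 0.7 rad) (angle between bottle_center's own z axis and vertical above 0.7 rad).
It fails at once if the screwdriver is displaced by more than 40 mm (distance of screwdriver from where it was at the start of the episode above 0.04 m).
It fails at once if the cutters are displaced by more than 40 mm (distance of cutters from where it was at the start of the episode above 0.04 m).
It also fails if it takes over 72 s, if anything falls off the work surface, if the arm or the gripper's body presses on something with over 40 N, if the wrist force passes 120 N, or if a joint passes its speed limit or range.

## Robot

A 6-joint arm with a two-finger parallel gripper is mounted at the origin on a cart in front of the work surface, level with it; the furniture and walls round the work are solid. World frame = base frame: x ahead of the robot, y to its left, z up, the work surface at z = 0. Lengths are in mm, angles in rad, forces in N, time in s.
With the tool pointing down it reaches from about 400 to 925 mm from the base axis. Payload 12.5 kg.
Tool frame: the origin (TCP) lies at the centre of the arm's flange, where the gripper is bolted on; the fingertips stand 190 mm ahead of it and the grasp point (between the pads) lies 171 mm ahead of it; z points along the fingers, y is the line along which they close (so a half turn about z gives the same grasp; the last joint's range is limited). The gripper opens to 95 mm and grips with 3 to 60 N. Pads are 20 mm wide; open, the fingers measure 119 mm over their backs; the gripper's body (75 mm by 180 mm) begins 59 mm behind the grasp point.
Start: joints at [-1.211, 0.491, 1.559, -0, 1.092, -0.106], TCP at [280.729, -558.405, 404.761] pointing down, gripper open.
Joint ranges: [-3.1, 3.1], [-0.84, 2.19], [0.05, 2.79], [-1.13, 4.28], [0.06, 2.93], [-2.69, 2.69]. Speed limits (rad/s): [2.22, 2.22, 2.79, 3.14, 3.14, 3.14].

## Interface

Orientations are given as [roll, pitch, yaw] about the fixed x, y, z axes, in that order (R = Rz(yaw) Ry(pitch) Rx(roll)).
In Python, from cell import env, read_camera, search_frame, cut_out gives the robot as it stands. The module is installed in compiled form; this text tells all that it offers.
- The arm moves only by the tool move_arm, never from a script. Its argument "commands" is a list of rows, each a list of 3 entries, a list of its own where there are three numbers: the shift along the world's x, y, z normalised to -1 to 1, where 1 is 0.03 m, then the turn about the world's z normalised to -1 to 1, where 1 is 0.08 rad, then the opening, from -1 (shut) to 1 (fully open), so that 0 is half open. A call has 1 to 20 rows; each row shifts and turns the commanded pose from where the row before left it; what a row does not reach is not made up. A row lasts 1/12 s, in which the tool goes at most 41.7 mm and 7.16 degrees, less where a joint would pass 70% of its speed; a pose out of reach is approached as far as the arm can. A call with a number of a shift or a turn outside -1 to 1 is refused whole. A call with a gripper value outside its range is refused whole. The fingers move at their own pace and stop on an object; the grip force is fixed at half the most. Time passes only in rows, so rows that do not move let the fingers close. It gives the time, the measured TCP pose, the force, the opening and the grip force at its end, in the units of the state.
- env.state(): the state, without advancing time (a new reading comes with each control period).
- read_camera(name): name is "scene" or "top"; returns a dict with "image" (400x640x3 uint8, red, green, blue), "fx", "fy", "cx", "cy" (pixels), "rvec" (rotation vector, rad) and "tvec" (3), from world to camera coordinates, as OpenCV has them. Camera axes: x right, y down, z forward; pixel columns grow to the right and rows downward; lengths in mm; the calibration is good to about 2 mm. A picture is of the moment at which its call begins. There is no depth.
- env.job_done(): hands the job in; it is judged then, once.
Trained networks look in a picture, given as the dict that the camera call returned (one of the last four; its "shot" number tells which), for a name from the list of things; names that differ only in an ending like _2 or _b are one class to them, and where a whole thing is asked for, a point or a joint stands for the part that bears it (a point fixed in the world has none). Each returns a list of dicts, best first, with "confidence" (0 to 1); they miss things now and then, are a little off and sometimes report something else, mostly with a low value. They report only what shows in the picture. A call takes as long as a camera call.
- search_frame(thing, picture): "at" ([column, row] in pixels, amid what is visible of it).
- cut_out(thing, picture): "region" (400x640 bool, what is visible of it) and "at" ([column, row] in pixels, amid what is visible of it).
The state is a dict: "t": time; "joints": joint angles; "qvel": joint speeds; "tau": joint torques, N m; "eef_pos": TCP position; "tcp_rot": TCP orientation; "ft_force": force on the tool from outside, world axes, zero at the start; "moment": the same for the moment, N m; "opening": opening from 0.0 (shut) to 1.0 (fully open); "grip_force": force on a finger pad.
Only numpy, scipy, OpenCV 4.12 (cv2) and the standard library are available. Lean on these libraries where they do the work, as an engineer would, in place of code of your own. Each camera call takes 0.05 s, during which the arm holds its last target. There are 200 camera calls.

## Working session

There is one attempt and no reset: what is moved stays moved. The work goes in short steps, Python scripts to look and compute and a tool call to move; the robot and the scene stay as the last step left them, time stands still between calls to the robot, and variables do not carry over. Pictures are saved under pics/ and viewed, at most 10 in all, crops included, and the job is handed in when it is done.

Besides the shell and the picture viewer there is one more tool, called after "Call:" as name(argument=value, ...), one argument or row to a line, values as JSON. move_arm: Moves the arm, as the interface text tells. Its arguments: {"type":"object","properties":{"commands":{"type":"array","items":{"type":"array"}}},"required":["commands"]}

```bash
mkdir -p pics
cat > h.py <<'E'
import numpy as np, cv2
from cell import env, read_camera, search_frame, cut_out
def ray(p,uv):
    R,_=cv2.Rodrigues(np.array(p["rvec"],float)); t=np.array(p["tvec"],float).ravel()
    d=R.T@np.array([(uv[0]-p["cx"])/p["fx"],(uv[1]-p["cy"])/p["fy"],1.]); return -R.T@t,d
def at_z(p,uv,z):
    c,d=ray(p,uv); return c+d*(z-c[2])/d[2]
def proj(p,X):
    K=np.array([[p["fx"],0,p["cx"]],[0,p["fy"],p["cy"]],[0,0,1.]])
    return cv2.projectPoints(np.array(X,float).reshape(-1,3),np.array(p["rvec"],float),np.array(p["tvec"],float),K,None)[0].reshape(-1,2)
def rect(p,reg,z):
    c,_=cv2.findContours(reg.astype(np.uint8),cv2.RETR_EXTERNAL,cv2.CHAIN_APPROX_NONE)
    c=max(c,key=cv2.contourArea).reshape(-1,2)
    w=np.array([at_z(p,q,z)[:2] for q in c],np.float32)
    return cv2.minAreaRect(w)
def save(p,n): cv2.imwrite("pics/"+n,cv2.cvtColor(p["image"],cv2.COLOR_RGB2BGR))
E
python3 - <<'E'
from h import *
np.set_printoptions(precision=1,suppress=True)
for n in("top","scene"):
    p=read_camera(n); save(p,n+"0.png"); print(n,ray(p,(320,200)),p["fx"])
    Z=dict(jig=12,tray=22,bottle_center=90,shell_center=25,module_center=30,clamp_knob=87.5,screwdriver=10,cutters=8)
    for k,z in Z.items():
        r=cut_out(k,p)
        if r:
            r=r[0]; print(k,round(r["confidence"],2),r["at"],at_z(p,r["at"],z)[:2],rect(p,r["region"],z))
    for k,z in dict(module_notch=30,jig_key=23,jig_nest=12,clamp_knob=87.5,bottle_center=45,shell_center=18).items():
        for r in search_frame(k,p)[:2]: print("s",k,round(r["confidence"],2),r["at"],at_z(p,r["at"],z)[:2])
print(env.state())
E
```

```text
top (array([ 346. ,   18.8, 1189.9]), array([ 0.2, -0. , -1. ])) 425.4321097687859
jig 0.56 [298.1, 182.3] [579.2  52.6] ((579.0870361328125, 69.84884643554688), (277.809326171875, 110.21064758300781), 14.9242582321167)
tray 0.58 [410.1, 235.2] [ 433.1 -258.9] ((439.0308837890625, -263.25714111328125), (156.2415313720703, 243.2650146484375), 85.81098175048828)
bottle_center 0.54 [203.1, 232.1] [429.9 292.4] ((429.8138732910156, 295.68853759765625), (91.5334701538086, 54.85416030883789), 36.743980407714844)
shell_center 0.61 [300.3, 208.8] [502.3  44.9] ((503.4172058105469, 45.421592712402344), (74.94882202148438, 29.664770126342773), 19.082178115844727)
module_center 0.88 [204.4, 229.1] [442.6 304.2] ((435.0712890625, 310.1132507324219), (96.32575225830078, 56.631492614746094), 35.77827072143555)
clamp_knob 0.96 [285.3, 148.0] [656.9  86.1] ((648.385498046875, 88.43901824951172), (83.70398712158203, 100.84135437011719), 15.184930801391602)
screwdriver 0.76 [183.8, 260.5] [357.7 360.9] ((359.6187744140625, 356.189697265625), (113.56194305419922, 21.367652893066406), 34.80470275878906)
[... 1726 characters left out ...]
odule_notch 0.96 [252.8, 282.2] [417.6 322.1]
s jig_key 0.7 [288.5, 207.8] [571.6  92.5]
s jig_nest 0.66 [282.1, 206.9] [596.5  94.7]
s clamp_knob 0.7 [265.6, 184.8] [622.2 125.5]
s bottle_center 0.71 [288.0, 194.2] [595.7  73.5]
s shell_center 0.71 [318.6, 212.4] [508.6  41.5]
s shell_center 0.55 [249.0, 280.0] [438.  318.8]
{'t': 1.5, 'joints': array([-1.2,  0.5,  1.6,  0. ,  1.1, -0.1]), 'qvel': array([ 0., -0., -0.,  0., -0., -0.]), 'tau': array([  0. , -61.2, -25.8,   0.1,   0. ,   0. ]), 'eef_pos': array([ 280.7, -558.4,  404.7]), 'tcp_rot': array([ 3.1, -0. ,  0.5]), 'ft_force': array([ 0.7, -1.1, -0.3]), 'moment': array([0., 0., 0.]), 'grip_force': 0.0, 'opening': 0.9973166281610197}
```

Run:
```python
import cv2
a=cv2.imread("pics/top0.png")[100:300,130:400]; cv2.imwrite("pics/top0c.png",cv2.resize(a,None,fx=2.95,fy=2.95,interpolation=cv2.INTER_CUBIC))
a=cv2.imread("pics/scene0.png")[130:330,190:450]; cv2.imwrite("pics/scene0c.png",cv2.resize(a,None,fx=3,fy=3,interpolation=cv2.INTER_CUBIC))
```

```text
(no output)
```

View pics/top0c.png

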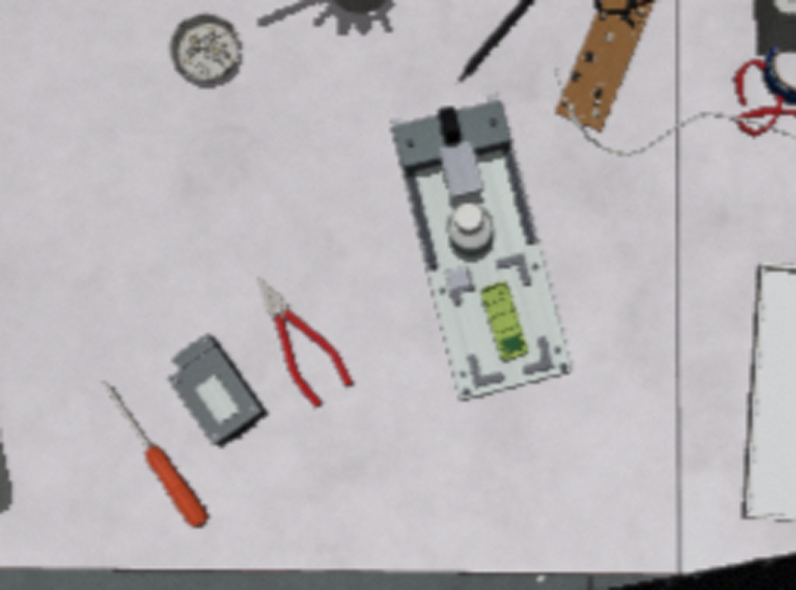

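View pics/scene0c.png

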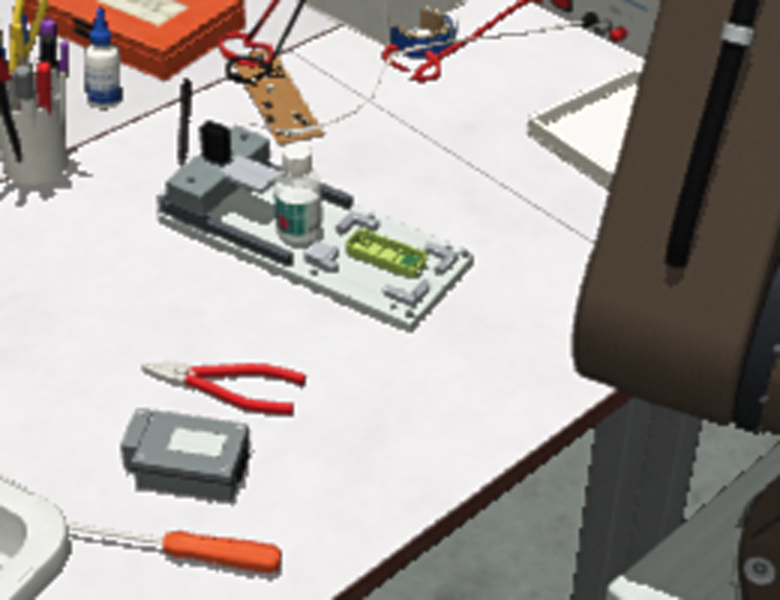

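```bash
cat > fit.py <<'E'
from h import *
from scipy.optimize import minimize
def box(x0,x1,y0,y1,z0,z1): return [[x,y,z] for x in(x0,x1) for y in(y0,y1) for z in(z0,z1)]
def cyl(r,z0,z1): return [[r*np.cos(a),r*np.sin(a),z] for a in np.arange(0,6.28,.3) for z in(z0,z1)]
M=dict(jig=[box(-64,210,-55,55,0,12),box(162,204,-53,53,12,52.5),box(170,196,-8,8,52.5,87.5)],
 tray=[box(-120,120,-75,75,0,22)],bottle_center=[cyl(21,12,86),cyl(13,86,102)],
 shell_center=[box(-13.5,13.5,-37,37,12,25)],module_center=[box(-45,31,-27,27,0,30),box(-45,45,-27,13,0,30)])
def sil(p,parts,q):
    S=4; im=np.zeros((400*S//1,640*S),np.uint8); c,s=np.cos(q[2]),np.sin(q[2])
    for b in parts:
        b=np.array(b,float); w=np.c_[q[0]+c*b[:,0]-s*b[:,1],q[1]+s*b[:,0]+c*b[:,1],b[:,2]]
        h=cv2.convexHull(((proj(p,w)+.5)*S-.5).astype(np.float32)); cv2.fillConvexPoly(im,np.round(h*16).astype(np.int32),255,shift=4)
    return cv2.resize(im,(640,400),interpolation=cv2.INTER_AREA)/255.
def fit(p,parts,masks,q0,useyaw=True):
    def f(v):
        q=[q0[0]+v[0],q0[1]+v[1],q0[2]+(v[2]/50 if useyaw else 0)]
        return sum(np.abs(sil(a,parts,q)-m).sum() for a,m in zip(p,masks))
    n=3 if useyaw else 2
    r=minimize(f,np.zeros(n),method="Nelder-Mead",options=dict(initial_simplex=np.vstack([np.zeros(n),6*np.eye(n)]),xatol=.1,fatol=.3,maxiter=150))
    v=r.x; return np.round([q0[0]+v[0],q0[1]+v[1],q0[2]+(v[2]/50 if useyaw else 0)],3),r.fun,sum(m.sum() for m in masks)
E
cat > run1.py <<'E'
from fit import *
P={n:read_camera(n) for n in("top","scene")}
def mask(k,n,near,z):
    for r in cut_out(k,P[n]):
        if np.hypot(*(at_z(P[n],r["at"],z)[:2]-near))<60: return r["region"]
Q=dict(jig=(507,50,.262,12),tray=(439,-263,-.07,22),bottle_center=(585,65,0,57),shell_center=(503,45,.33-1.5708,18),module_center=(435,310,.624,15))
for k,(x,y,a,z) in Q.items():
    near=np.array((x,y)) if k!="jig" else np.array((580,70))
    ms={n:mask(k,n,near,z) for n in P}
    for n in P:
        if ms[n] is not None and not(k=="tray" and n=="scene"): print(k,n,*fit([P[n]],M[k],[ms[n]*1.],(x,y,a),k!="bottle_center"))
    g=[n for n in P if ms[n] is not None]
    if len(g)==2 and k!="tray": print(k,"both",*fit([P[n] for n in g],M[k],[ms[n]*1. for n in g],(x,y,a),k!="bottle_center"))
p=P["top"]; print("cap",at_z(p,(288.6,173.6),102)); print(env.state()["tcp_rot"],env.state()["t"])
E
python3 run1.py
```

```text
jig top [5.04362e+02 4.96060e+01 2.59000e-01] 727.7372549019608 3182.0
jig scene [5.05141e+02 4.99950e+01 2.82000e-01] 729.1372549019607 2876.0
jig both [5.05031e+02 5.00360e+01 2.71000e-01] 1476.513725490196 6058.0
tray top [ 4.38430e+02 -2.64123e+02 -7.30000e-02] 86.92941176470589 4808.0
bottle_center top [583.244  76.369   0.   ] 48.996078431372545 226.0
bottle_center scene [588.542  74.234   0.   ] 112.08627450980391 391.0
bottle_center both [585.323  76.927   0.   ] 163.7843137254902 617.0
shell_center top [505.012  45.438  -1.253] 23.415686274509806 260.0
shell_center scene [502.883  46.466  -1.262] 43.65098039215687 262.0
shell_center both [504.428  45.887  -1.259] 73.28627450980392 522.0
module_center top [434.952 313.453   0.669] 55.78823529411764 682.0
cap [584.16022175  75.19479618 102.        ]
[3.14146914e+00 1.45715067e-05 4.65807279e-01] 2.1
```

Call:
move_arm(
  commands=[
    [[0.5, 1, 0], -0.12, 1],
    [[0.5, 1, 0], -0.12, 1],
    [[0.5, 1, 0], -0.12, 1],
    [[0.5, 1, 0], -0.12, 1],
    [[0.5, 1, 0], -0.12, 1],
    [[0.5, 1, 0], -0.12, 1],
    [[0.5, 1, 0], -0.12, 1],
    [[0.5, 1, 0], -0.12, 1],
    [[0.5, 1, 0], -0.12, 1],
    [[0.5, 1, 0], -0.12, 1],
    [[0.5, 1, 0], -0.12, 1],
    [[0.5, 1, 0], -0.12, 1],
    [[0.5, 1, 0], -0.12, 1],
    [[0.5, 1, 0], -0.12, 1],
    [[0.5, 1, 0], -0.12, 1],
    [[0.5, 1, 0], -0.12, 1],
    [[0.5, 1, 0], -0.12, 1],
    [[0.5, 1, 0], -0.12, 1],
    [[0.5, 1, 0], -0.12, 1],
    [[0.5, 1, 0], -0.12, 1],
  ],
)

```text
t: 3.77
eef_pos: [581.2, 43.3, 404.9]
tcp_rot: [3.141, -0.0, 0.273]
ft_force: [0.7, -1.5, -0.8]
opening: 1.002
grip_force: 0.0
```

Call:
move_arm(
  commands=[
    [[0.05, 0.6, 0], 0, 1],
    [[0.05, 0.47, 0], 0, 1],
    [[0, 0, -0.8], 0, 1],
    [[0, 0, -1], 0, 1],
    [[0, 0, -1], 0, 1],
    [[0, 0, -1], 0, 1],
    [[0, 0, -1], 0, 1],
    [[0, 0, -0.7], 0, 1],
    [[0, 0, -0.3], 0, 1],
    [[0, 0, 0], 0, 1],
  ],
)

```text
t: 4.6
eef_pos: [583.4, 73.4, 229.1]
tcp_rot: [-3.141, 0.003, 0.273]
ft_force: [-0.0, -0.9, 0.5]
opening: 0.999
grip_force: 0.0
```

Call:
move_arm(
  commands=[
    [[0, 0, 0], 0, -0.2],
    [[0, 0, 0], 0, -0.2],
    [[0, 0, 0], 0, -0.2],
    [[0, 0, 0], 0, -1],
    [[0, 0, 0], 0, -1],
    [[0, 0, 0], 0, -1],
    [[0, 0, 0], 0, -1],
    [[0, 0, 0], 0, -1],
  ],
)

```text
t: 5.27
eef_pos: [583.7, 73.7, 230.9]
tcp_rot: [3.141, -0.0, 0.274]
ft_force: [-0.2, -0.4, -0.3]
opening: 0.49
grip_force: 0.0
```

Call:
move_arm(
  commands=[
    [[0, 0, 0], 0, -1],
    [[0, 0, 0], 0, -1],
    [[0, 0, 0], 0, -1],
    [[0, 0, 0], 0, -1],
    [[0, 0, 0], 0, -1],
  ],
)

```text
t: 5.68
eef_pos: [583.7, 73.7, 230.8]
tcp_rot: [3.142, -0.0, 0.274]
ft_force: [0.0, 0.5, 1.4]
opening: 0.431
grip_force: 30.0
```

Call:
move_arm(
  commands=[
    [[0, 0, 0.3], 0, -1],
    [[0, 0, 0.7], 0, -1],
    [[0, 0, 0.8], 0, -1],
    [[0, 0, 0.5], 0, -1],
    [[0, 0, 0.2], 0, -1],
    [[-0.2, -0.4, 0], 0, -1],
    [[-0.2, -0.8, 0], 0, -1],
    [[-0.2, -1, 0], 0, -1],
    [[-0.2, -1, 0], 0, -1],
    [[-0.3, -1, 0], 0, -1],
    [[-0.3, -1, 0], 0, -1],
    [[-0.3, -1, 0], 0, -1],
    [[-0.2, -1, 0], 0, -1],
    [[-0.2, -1, 0], 0, -1],
    [[-0.2, -1, 0], 0, -1],
    [[-0.2, -0.8, 0], 0, -1],
    [[-0.2, -0.5, 0], 0, -1],
    [[-0.1, -0.3, 0], 0, -1],
    [[0, 0, 0], 0, -1],
  ],
)

```text
t: 7.27
eef_pos: [498.7, -251.9, 305.0]
tcp_rot: [-3.141, 0.001, 0.272]
ft_force: [0.0, 1.0, -1.6]
opening: 0.434
grip_force: 30.0
```

Call:
move_arm(
  commands=[
    [[0, 0, -0.4], 0, -1],
    [[0, 0, -0.8], 0, -1],
    [[0, 0, -0.7], 0, -1],
    [[0, 0, -0.4], 0, -1],
    [[0, 0, -0.2], 0, -1],
    [[0, 0, -0.13], 0, -1],
    [[0, 0, -0.05], 0, -1],
    [[0, 0, 0], 0, -1],
  ],
)

```text
t: 7.93
eef_pos: [499.9, -250.0, 225.6]
tcp_rot: [3.141, -0.0, 0.274]
ft_force: [-0.5, -0.5, -1.0]
opening: 0.432
grip_force: 30.0
```

Call:
move_arm(
  commands=[
    [[0, 0, -0.05], 0, -1],
    [[0, 0, -0.04], 0, -1],
    [[0, 0, 0], 0, -1],
    [[0, 0, 0], 0, -0.1],
    [[0, 0, 0], 0, 0.2],
    [[0, 0, 0], 0, 0.6],
    [[0, 0, 0], 0, 1],
    [[0, 0, 0], 0, 1],
    [[0, 0, 0], 0, 1],
  ],
)

```text
t: 8.68
eef_pos: [499.7, -250.3, 222.7]
tcp_rot: [3.141, -0.0, 0.274]
ft_force: [0.1, 0.7, 0.4]
opening: 0.745
grip_force: 0.0
```

Call:
move_arm(
  commands=[
    [[0, 0, 0.4], 0, 1],
    [[0, 0, 1], 0, 1],
    [[0, 0, 1], 0, 1],
    [[0, 0, 0.6], 0, 1],
    [[0.1, 0.4, 0], 0.1, 1],
    [[0.1, 0.8, 0], 0.1, 1],
    [[0, 1, 0], 0.1, 1],
    [[0, 1, 0], 0.1, 1],
    [[0, 1, 0], 0.1, 1],
    [[0, 1, 0], 0, 1],
    [[0, 1, 0], 0, 1],
    [[0, 1, 0], 0, 1],
    [[0, 1, 0], 0, 1],
    [[0, 0.8, 0], 0, 1],
    [[0, 0.6, 0], 0, 1],
    [[0, 0.25, 0], 0, 1],
    [[0, 0, 0], 0, 1],
  ],
)

```text
t: 10.1
eef_pos: [505.5, 46.6, 312.2]
tcp_rot: [-3.141, 0.001, 0.316]
ft_force: [-0.1, -0.0, -0.6]
opening: 0.999
grip_force: 0.0
```

Call:
move_arm(
  commands=[
    [[0, 0, -0.5], 0, 1],
    [[0, 0, -1], 0, 1],
    [[0, 0, -1], 0, 1],
    [[0, 0, -0.7], 0, 1],
    [[0, 0, -0.3], 0, 0.5],
    [[0, 0, -0.07], 0, 0],
    [[0, 0, 0], 0, -0.3],
    [[0, 0, 0], 0, -1],
    [[0, 0, 0], 0, -1],
    [[0, 0, 0], 0, -1],
    [[0, 0, 0], 0, -1],
    [[0, 0, 0], 0, -1],
    [[0, 0, 0], 0, -1],
    [[0, 0, 0], 0, -1],
  ],
)

```text
t: 11.27
eef_pos: [505.7, 45.2, 205.7]
tcp_rot: [3.141, -0.0, 0.314]
ft_force: [-0.2, 0.0, -0.4]
opening: 0.358
grip_force: 0.0
```

Call:
move_arm(
  commands=[
    [[0, 0, 0], 0, -1],
    [[0, 0, 0], 0, -1],
    [[0, 0, 0], 0, -1],
    [[0, 0, 0], 0, -1],
    [[0, 0, 0], 0, -1],
  ],
)

```text
t: 11.68
eef_pos: [505.8, 45.2, 205.6]
tcp_rot: [3.141, -0.0, 0.314]
ft_force: [-0.4, 0.3, 1.8]
opening: 0.28
grip_force: 30.0
```

Call:
move_arm(
  commands=[
    [[0, 0, 0.4], 0, -1],
    [[0, 0, 0.9], 0, -1],
    [[0, 0, 0.8], 0, -1],
    [[0, 0, 0.4], 0, -1],
    [[-0.3, -0.4, 0], 0, -1],
    [[-0.4, -0.8, 0], 0, -1],
    [[-0.4, -1, 0], 0, -1],
    [[-0.4, -1, 0], 0, -1],
    [[-0.4, -1, 0], 0, -1],
    [[-0.4, -1, 0], 0, -1],
    [[-0.4, -1, 0], 0, -1],
    [[-0.3, -1, 0], 0, -1],
    [[-0.3, -1, 0], 0, -1],
    [[-0.2, -1, 0], 0, -1],
    [[0, -0.8, 0], 0, -1],
    [[0, -0.5, 0], 0, -1],
    [[0, 0, 0], 0, -1],
    [[0, 0, 0], 0, -1],
  ],
)

```text
t: 13.18
eef_pos: [400.6, -269.7, 280.3]
tcp_rot: [-3.141, 0.0, 0.313]
ft_force: [-0.2, 0.2, -0.5]
opening: 0.284
grip_force: 30.0
```

Call:
move_arm(
  commands=[
    [[0, 0, -0.5], 0, -1],
    [[0, 0, -0.9], 0, -1],
    [[0, 0, -0.7], 0, -1],
    [[0, 0, -0.4], 0, -1],
    [[0, 0, -0.2], 0, -1],
    [[0, 0, -0.05], 0, -1],
    [[0, 0, 0], 0, -1],
    [[0, 0, 0], 0, 0],
    [[0, 0, 0], 0, 0.1],
    [[0, 0, 0], 0, 0.2],
    [[0, 0, 0], 0, 0.3],
    [[0, 0, 0], 0, 0.3],
    [[0, 0, 0.4], 0, 0.3],
    [[0, 0, 1], 0, 0.56],
    [[0, 0, 1], 0, 0.56],
    [[0, 0, 1], 0, 0.56],
    [[0, 0, 0.6], 0, 0.56],
  ],
)

```text
t: 14.6
eef_pos: [400.7, -269.8, 320.8]
tcp_rot: [3.139, -0.001, 0.314]
ft_force: [0.4, 0.7, -0.2]
opening: 0.774
grip_force: 0.0
```

```bash
cat > run2.py <<'E'
from fit import *
P={n:read_camera(n) for n in("top","scene")}
for n in P: save(P[n],n+"1.png")
def get(k,n,near,z,d=60):
    for r in cut_out(k,P[n]):
        if np.hypot(*(at_z(P[n],r["at"],z)[:2]-near))<d: return r["region"]
tot=[];mm=[]
for n in P:
    j=get("jig",n,np.array((580,70)),12,90); c=get("clamp_knob",n,np.array((660,80)),60,90)
    u=np.zeros((400,640),bool)
    for a in(j,c):
        if a is not None: u|=a
    u=cv2.morphologyEx(u.astype(np.uint8),cv2.MORPH_CLOSE,np.ones((7,7)))
    cs,_=cv2.findContours(u,cv2.RETR_EXTERNAL,cv2.CHAIN_APPROX_NONE); v=np.zeros_like(u); cv2.drawContours(v,cs,-1,1,-1)
    tot.append(v*1.); print("jig",n,*fit([P[n]],M["jig"],[v*1.],(505.5,50,.266)))
    m=get("module_center",n,np.array((435,311)),15); 
    if m is not None: mm.append((n,m*1.)); print("mod",n,*fit([P[n]],M["module_center"],[m*1.],(435,311,.64)))
print("jig both",*fit(list(P.values()),M["jig"],tot,(505.5,50,.266)))
if len(mm)==2: print("mod both",*fit([P[n] for n,_ in mm],M["module_center"],[m for _,m in mm],(435,311,.64)))
a=P["top"]["image"][110:290,170:470,::-1]; cv2.imwrite("pics/top1c.png",cv2.resize(a,None,fx=2.65,fy=2.65,interpolation=cv2.INTER_CUBIC))
E
python3 run2.py
```

```text
jig top [5.04876e+02 4.97090e+01 2.67000e-01] 145.85882352941178 3829.0
mod top [437.185 315.491   0.586] 73.43529411764706 790.0
jig scene [5.06117e+02 5.01730e+01 2.69000e-01] 241.85882352941178 3378.0
mod scene [435.323 315.741   0.635] 58.666666666666664 1052.0
jig both [5.05282e+02 4.98220e+01 2.68000e-01] 390.0313725490196 7207.0
mod both [436.102 315.551   0.615] 137.61176470588236 1842.0
```

View pics/top1c.png

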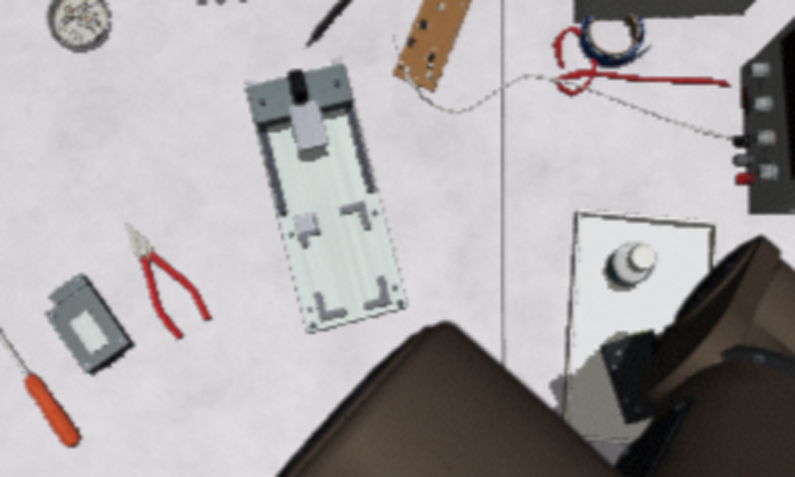

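Call:
move_arm(
  commands=[
    [[0.3, 0.5, 0], 0.2, 0.56],
    [[0.3, 1, 0], 0.2, 0.56],
    [[0.3, 1, 0], 0.2, 0.56],
    [[0.3, 1, 0], 0.2, 0.56],
    [[0, 1, 0], 0.2, 0.56],
    [[0, 1, 0], 0.2, 0.56],
    [[0, 1, 0], 0.2, 0.56],
    [[0, 1, 0], 0.2, 0.56],
    [[0, 1, 0], 0.2, 0.56],
    [[0, 1, 0], 0.2, 0.56],
    [[0, 1, 0], 0.2, 0.56],
    [[0, 1, 0], 0.2, 0.56],
    [[0, 1, 0], 0.2, 0.56],
    [[0, 1, 0], 0.2, 0.56],
    [[0, 1, 0], 0.2, 0.56],
    [[0, 1, 0], 0.2, 0.56],
    [[0, 1, 0], 0.2, 0.56],
    [[0, 1, 0], 0.2, 0.56],
    [[0, 1, 0], 0.2, 0.56],
    [[0, 0.7, 0], 0, 0.56],
  ],
)

```text
t: 16.67
eef_pos: [436.5, 308.5, 317.0]
tcp_rot: [-3.141, 0.001, 0.62]
ft_force: [0.0, 0.5, -0.6]
opening: 0.777
grip_force: 0.0
```

Call:
move_arm(
  commands=[
    [[0, 0.3, 0], 0, 0.56],
    [[0, 0, -0.7], 0, 0.56],
    [[0, 0, -1], 0, 0.56],
    [[0, 0, -1], 0, 0.56],
    [[0, 0, -0.6], 0, 0.56],
    [[0, 0, 0], 0, 0.56],
    [[0, 0, 0], 0, 0.56],
  ],
)

```text
t: 17.25
eef_pos: [436.8, 314.7, 218.3]
tcp_rot: [-3.141, 0.003, 0.617]
ft_force: [-0.0, 0.8, -0.6]
opening: 0.778
grip_force: 0.0
```

Call:
move_arm(
  commands=[
    [[0, 0, -0.5], 0, 0.56],
    [[0, 0, -0.2], 0, 0.56],
    [[0, 0, 0], 0, 0.2],
    [[0, 0, 0], 0, 0],
    [[0, 0, 0], 0, -1],
    [[0, 0, 0], 0, -1],
    [[0, 0, 0], 0, -1],
    [[0, 0, 0], 0, -1],
    [[0, 0, 0], 0, -1],
  ],
)

```text
t: 18.0
eef_pos: [436.9, 315.2, 198.9]
tcp_rot: [3.141, -0.001, 0.618]
ft_force: [-0.1, -1.3, 6.9]
opening: 0.571
grip_force: 29.9
```

Call:
move_arm(
  commands=[
    [[0, 0, 0.4], 0, -1],
    [[0, 0, 0.9], 0, -1],
    [[0, 0, 0.7], 0, -1],
    [[0, 0, 0.4], 0, -1],
    [[0.2, -0.5, 0], -0.3, -1],
    [[0.2, -0.9, 0], -0.4, -1],
    [[0.3, -1, 0], -0.5, -1],
    [[0.3, -1, 0], -0.5, -1],
    [[0.3, -1, 0], -0.5, -1],
    [[0.3, -1, 0], -0.5, -1],
    [[0.2, -1, 0], -0.5, -1],
    [[0.2, -0.9, 0], -0.5, -1],
    [[0.2, -0.7, 0], -0.4, -1],
    [[0.08, -0.5, 0], -0.275, -1],
    [[0, -0.3, 0], 0, -1],
    [[0, 0, 0], 0, -1],
    [[0, 0, 0], 0, -1],
  ],
)

```text
t: 19.42
eef_pos: [504.9, 51.4, 270.1]
tcp_rot: [-3.141, 0.0, 0.268]
ft_force: [-0.6, -0.3, -2.1]
opening: 0.568
grip_force: 29.9
```

```bash
cat > run3.py <<'E'
from fit import *
P={n:read_camera(n) for n in("top","scene")}
s=env.state(); e=s["eef_pos"]; yaw=s["tcp_rot"][2]; print(e,yaw,s["opening"])
h=e[2]-198.9; parts=[[[a,b,c+h] for a,b,c in q] for q in M["module_center"]]
for n in P:
    save(P[n],n+"2.png")
    for k in ("module_center",):
        for r in cut_out(k,P[n])[:2]:
            print(n,r["confidence"],r["at"],r["region"].sum(),fit([P[n]],parts,[r["region"]*1.],(e[0],e[1],yaw),False))
a=P["scene"]["image"][120:290,200:400,::-1]; cv2.imwrite("pics/scene2c.png",cv2.resize(a,None,fx=3.5,fy=3.5,interpolation=cv2.INTER_CUBIC))
E
python3 run3.py
```

```text
[504.87424668  52.01773229 270.09379936] 0.2691141184279018 0.5673700849475348
scene 0.93 [322.2, 197.4] 501 (array([5.04081e+02, 5.32610e+01, 2.69000e-01]), np.float64(318.7803921568627), np.float64(501.0))
```

View pics/scene2c.png

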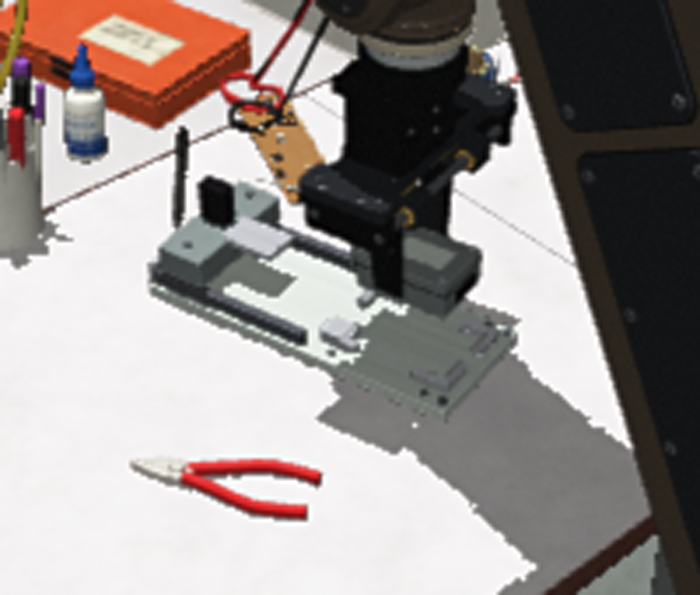

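```bash
cat > run4.py <<'E'
from fit import *
p=read_camera("scene"); e=np.array([504.9,51.8,270.1]); yw=.268; h=71.2
def W(a,b,c,d=0): a+=d; return [e[0]+np.cos(yw)*a-np.sin(yw)*b, e[1]+np.sin(yw)*a+np.cos(yw)*b, c+h]
for d in(-4,0,4):
    q=proj(p,[W(-45,27,0,d),W(-45,27,30,d),W(-45,-27,30,d),W(-45,-27,0,d),W(31,27,0,d),W(31,27,30,d)])
    print(d,np.round((q-[200,120])*3.5+1.25).tolist())
g=cv2.cvtColor(p["image"],cv2.COLOR_RGB2BGR)[170:230,285:355]; cv2.imwrite("pics/s3.png",cv2.resize(g,None,fx=10,fy=10,interpolation=cv2.INTER_NEAREST))
E
python3 run4.py
```

```text
-4 [[448.0, 321.0], [449.0, 288.0], [488.0, 248.0], [486.0, 281.0], [359.0, 284.0], [359.0, 252.0]]
0 [[443.0, 319.0], [444.0, 286.0], [483.0, 247.0], [482.0, 279.0], [354.0, 282.0], [354.0, 250.0]]
4 [[438.0, 317.0], [439.0, 284.0], [478.0, 245.0], [477.0, 277.0], [350.0, 281.0], [349.0, 248.0]]
```

View pics/s3.png

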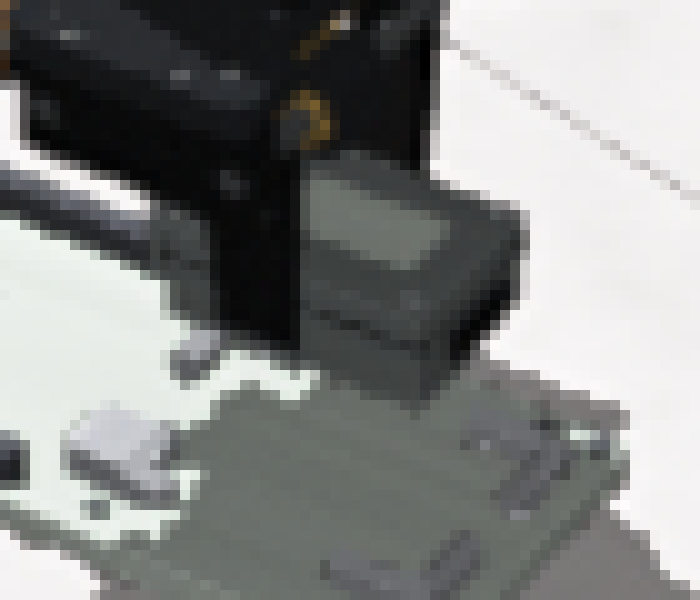

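Call:
move_arm(
  commands=[
    [[0.02, -0.07, 0], 0, -1],
    [[0, 0, -0.4], 0, -1],
    [[0, 0, -0.6], 0, -1],
    [[0, 0, -0.3], 0, -1],
    [[0, 0, -0.15], 0, -1],
    [[0, 0, -0.15], 0, -1],
    [[0, 0, -0.15], 0, -1],
    [[0, 0, 0], 0, -1],
  ],
)

```text
t: 20.33
eef_pos: [505.7, 49.1, 217.2]
tcp_rot: [-3.142, 0.0, 0.268]
ft_force: [-0.2, -0.1, -2.6]
opening: 0.567
grip_force: 29.9
```

Call:
move_arm(
  commands=[
    [[0, 0, -0.08], 0, -1],
    [[0, 0, -0.07], 0, -1],
    [[0, 0, -0.05], 0, -1],
    [[0, 0, 0], 0, -1],
  ],
)

```text
t: 20.67
eef_pos: [505.7, 49.1, 211.5]
tcp_rot: [3.142, 0.0, 0.268]
ft_force: [-0.1, -0.6, -3.3]
opening: 0.568
grip_force: 29.9
```

Call:
move_arm(
  commands=[
    [[0, 0, 0], 0, 0.3],
    [[0, 0, 0], 0, 0.4],
    [[0, 0, 0], 0, 0.5],
    [[0, 0, 0], 0, 0.5],
    [[0, 0, 0.4], 0, 0.5],
    [[0, 0, 1], 0, 0.5],
    [[0, 0, 1], 0, 0.5],
    [[0, 0, 0.5], 0, 0.3],
    [[0.4, 0.1, 0], 0, 0],
    [[0.8, 0.2, 0], 0, 0],
    [[1, 0.3, 0], 0, 0],
    [[1, 0.3, 0], 0, 0],
    [[1, 0.3, 0], 0, 0],
    [[0.9, 0.2, 0], 0, 0],
    [[0.5, 0.2, 0], 0, 0],
    [[0.27, 0.04, 0], 0, 0],
    [[0, 0, 0], 0, 0],
    [[0, 0, 0], 0, 0],
  ],
)

```text
t: 22.17
eef_pos: [681.2, 98.1, 298.2]
tcp_rot: [-3.142, 0.001, 0.268]
ft_force: [-0.3, 0.2, -0.4]
opening: 0.5
grip_force: 0.0
```

```bash
cat > run5.py <<'E'
from fit import *
P={n:read_camera(n) for n in("top","scene")}
s=env.state(); print(s["eef_pos"],s["tcp_rot"][2],s["opening"])
for n in P:
    for r in cut_out("module_center",P[n])[:1]:
        q=[[[a,b,c+12] for a,b,c in z] for z in M["module_center"]]
        print(n,r["confidence"],fit([P[n]],q,[r["region"]*1.],(505.3,49.8,.268)))
a=P["top"]["image"][110:290,230:450,::-1];b=P["scene"]["image"][140:260,210:390,::-1]
a=cv2.resize(a,(396,324),interpolation=cv2.INTER_CUBIC);b=cv2.resize(b,(400,324) ,interpolation=cv2.INTER_CUBIC)
cv2.imwrite("pics/c5.png",np.hstack([a,b]))
E
python3 run5.py
```

```text
[680.96473944  97.96126499 298.65251508] 0.2675968253300871 0.5000341533999512
scene 0.81 (array([5.0418e+02, 5.0360e+01, 3.0100e-01]), np.float64(44.929411764705875), np.float64(744.0))
```

View pics/c5.png

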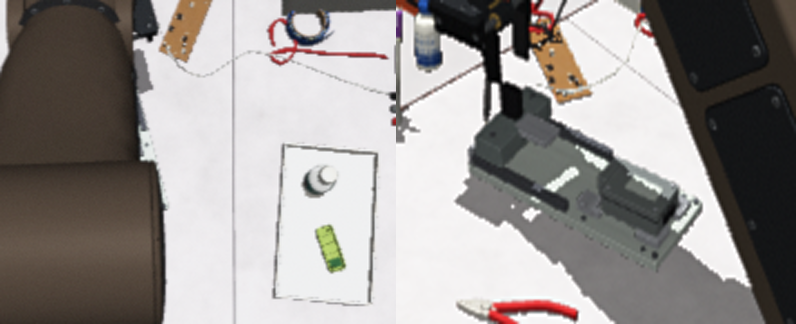

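The picture shows the shell and the upright bottle in the tray, at about (330,248) and (320,180). On the right, the module is seated in the nest at about (640,190) and the fingers are above the knob.

Call:
move_arm(
  commands=[
    [[0, 0, -0.4], 0, 0],
    [[0, 0, -0.7], 0, 0],
    [[0, 0, -0.4], 0, 0],
    [[0, 0, -0.15], 0, 0],
    [[0, 0, 0], 0, 0],
    [[0, 0, 0], 0, -1],
    [[0, 0, 0], 0, -1],
    [[0, 0, 0], 0, -1],
    [[0, 0, 0], 0, -1],
    [[0, 0, 0], 0, -1],
    [[0, 0, 0], 0, -1],
    [[0, 0, 0], 0, -1],
    [[0, 0, 0], 0, -1],
    [[0, 0, 0], 0, -1],
    [[0, 0, 0], 0, -1],
  ],
)

```text
t: 23.62
eef_pos: [682.0, 97.9, 249.5]
tcp_rot: [3.141, -0.001, 0.268]
ft_force: [0.7, -5.2, 3.7]
opening: 0.168
grip_force: 30.0
```

Call:
move_arm(
  commands=[
    [[-0.2, -0.055, 0], 0, -1],
    [[-0.4, -0.11, 0], 0, -1],
    [[-0.5, -0.137, 0], 0, -1],
    [[-0.5, -0.137, 0], 0, -1],
    [[-0.5, -0.137, 0], 0, -1],
    [[-0.4, -0.11, 0], 0, -1],
    [[-0.2, -0.055, 0], 0, -1],
    [[-0.1, -0.027, 0], 0, -1],
    [[-0.06, -0.016, 0], 0, -1],
    [[0, 0, 0], 0, -1],
  ],
)

```text
t: 24.45
eef_pos: [597.5, 74.9, 249.6]
tcp_rot: [3.14, -0.007, 0.267]
ft_force: [13.3, 0.2, -4.7]
opening: 0.163
grip_force: 30.0
```

Call:
move_arm(
  commands=[
    [[-0.06, -0.016, 0], 0, -1],
    [[-0.06, -0.016, 0], 0, -1],
    [[0, 0, 0], 0, -1],
    [[0, 0, 0], 0, -1],
  ],
)

```text
t: 24.78
eef_pos: [595.4, 74.4, 249.7]
tcp_rot: [3.14, -0.012, 0.267]
ft_force: [24.2, 4.9, -12.6]
opening: 0.165
grip_force: 30.0
```

Call:
move_arm(
  commands=[
    [[0.06, 0.016, 0], 0, -1],
    [[0, 0, 0], 0, -0.4],
    [[0, 0, 0], 0, -0.2],
    [[0, 0, 0], 0, 0],
    [[0, 0, 0], 0, 0],
    [[0, 0, 0.3], 0, 0],
    [[0, 0, 0.8], 0, 0],
    [[0, 0, 1], 0, 0],
    [[0, 0, 1], 0, 0],
    [[0, 0, 1], 0, 0],
    [[0.5, -1, 0.5], 0, 0],
    [[0.5, -1, 0.5], 0, 0],
    [[0.5, -1, 0.5], 0, 0],
    [[0.5, -1, 0], 0, 0],
    [[0.5, -1, 0], 0, 0],
    [[0, -1, 0], 0, 0],
    [[0, -1, 0], 0, 0],
    [[0, -0.5, 0], 0, 0],
    [[0, 0, 0], 0, 0],
  ],
)

```text
t: 26.37
eef_pos: [668.8, -153.5, 417.3]
tcp_rot: [3.141, 0.0, 0.265]
ft_force: [0.5, 0.8, -0.3]
opening: 0.501
grip_force: 0.0
```

```bash
cat > run6.py <<'E'
from fit import *
P={n:read_camera(n) for n in("top","scene")}
s=env.state(); print(s["t"],s["eef_pos"],s["ft_force"])
c,sn=np.cos(.268),np.sin(.268)
for n in P:
    for r in search_frame("clamp_knob",P[n])[:1]:
        d=at_z(P[n],r["at"],70)[:2]-[505.3,49.8]; print(n,"knob jig x,y",d@[c,sn],d@[-sn,c])
    for r in cut_out("module_center",P[n])[:1]:
        q=[[[a,b,z+12] for a,b,z in y] for y in M["module_center"]]; print(n,r["confidence"],fit([P[n]],q,[r["region"]*1.],(505.3,49.8,.268)))
a=P["top"]["image"][130:250,220:420,::-1];b=P["scene"]["image"][140:260,210:410,::-1]
cv2.imwrite("pics/c6.png",cv2.resize(np.hstack([a,b]),None,fx=2,fy=2,interpolation=cv2.INTER_CUBIC))
E
python3 run6.py
```

```text
26.4667 [ 668.97977156 -150.52063979  417.36102418] [-0.20028684  0.45830282 -0.0921098 ]
top knob jig x,y 75.68423399075759 -0.48837964336917045
top 0.7 (array([5.09707e+02, 4.79750e+01, 2.77000e-01]), np.float64(270.5882352941176), np.float64(407.0))
scene knob jig x,y 63.45287271090419 23.270378819660543
scene 0.95 (array([5.04602e+02, 5.15530e+01, 2.62000e-01]), np.float64(94.02745098039216), np.float64(683.0))
```

View pics/c6.png

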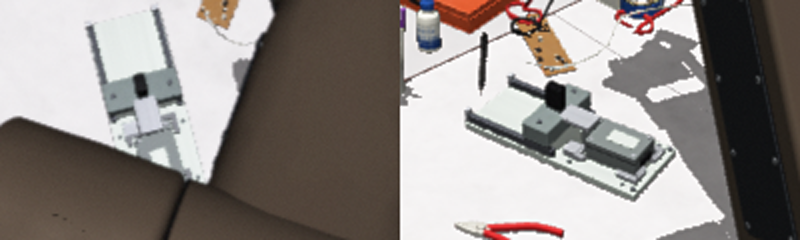

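```bash
cat > run7.py <<'E'
from fit import *
p=read_camera("top"); g=p["image"].astype(int)
def m(X): return [box(X-13,X+13,-8,8,54,87.5)]
# dark knob pixels near the clamp
k=(g.max(2)<50).astype(np.uint8); k[:,:280]=0;k[:,300:]=0;k[:160]=0;k[184:]=0
n,l,s,c=cv2.connectedComponentsWithStats(k); i=1+s[1:,4].argmax(); print(s[i],c[i]); mask=(l==i)*1.
q=(505.3,49.8,.268)
for X in range(85,110,2): print(X,round(np.abs(sil(p,m(X),q)-mask).sum(),1))
E
python3 run7.py
```

```text
[287 168   7  11  50] [289.98 172.78]
85 39.2
87 32.3
89 28.9
91 28.8
93 29.5
95 32.3
97 38.2
99 44.9
101 53.3
103 61.6
105 69.2
107 76.9
109 84.6
```

```bash
python3 -c "
from cell import env
print(env.job_done())"
```

```text
the job is handed in; nothing more can be done
None
```

I handed the job in at about 26.5 s of the 72 s allowed; the hand-in gave no verdict. By my camera checks, the bottle stands upright in the tray with the half shell, the module is flat in the nest with its notch at the key, and the clamp is home to within about 2 mm; the arm went nowhere near the screwdriver and cutters at worktop height, except to lift the module from between them.

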